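# Reload reference jars for a reverse-order drift check

### The job

To check the particle analyser for drift, the four reference jars are to be run again in the reverse order. Move them from their inserts in the white storage tray into the four recessed seats of the aluminium feed rack so that the row is reversed: the jar nearest the storage tray's handle goes into the seat farthest from the feed rack's handle, and so on along the row, until the one farthest from the storage tray's handle stands nearest the feed rack's. Leave each jar standing upright on the floor of its own seat, near its middle, let go, and do not tip any jar over on the way.

Things in the scene. Friction and masses are not known exactly. Their poses are not given: they have to be found in the camera images.
- storage_tray: storage tray, fixed: white plastic strip 310 mm long, 84 mm wide, that holds the four dark grey inserts in a row with the jars in them at the start. Origin: on the bench, under the middle of the row; x along the row, z up; a wire handle (60 mm wide, 40 mm high) stands across it at its +x end, x = 157 mm. The four places are at x = -108, -36, 36 and 108 mm, y = 0. Its side walls are 14 mm high; the inserts' tops are 16 mm above the bench
- feed_rack: feed rack, fixed: bare mid-grey aluminium block 310 mm long, 84 mm wide, 12 mm high, with four square recesses (seats), 58 mm wide, 6 mm deep, empty at first. Origin: on the bench, under the middle of the row of seats; x along the row, z up; a wire handle (60 mm wide, 40 mm high) stands across it at its +x end, x = 157 mm. Seats at x = -108, -36, 36 and 108 mm, y = 0; their floors are 6 mm above the bench. Left or right of the storage tray
- tin: squat round aluminium tin, 42 mm across its lid (40 mm below), 40 mm high. Origin: centre of its underside, z up. Loose, about 0.1 kg
- tube: slim round steel tube with a narrower grey cap, 28 mm across, 70 mm high (the lower 56 mm is the 28 mm body). Origin: centre of its underside, z up. Loose, about 0.12 kg
- square_bottle: square white bottle, 36 x 36 mm, body 50 mm high, with a round grey cap (26 mm across) up to 62 mm. Origin: centre of its underside; x and y square to its sides, z up. Loose, about 0.09 kg
- hex_pot: six-sided steel pot, 36 mm across flats (41.6 mm across corners), 50 mm high, with a small round stud up to 56 mm. Origin: centre of its underside; its x axis points at the middle of a flat, z up. Loose, about 0.2 kg
- tin_insert: dark grey plastic insert in the storage tray in which the tin stands at the start, 66 x 70 mm, 10 mm high, with a round pocket 56 mm across, 5 mm deep. Fixed in the tray, it stays behind and marks that jar's place in the row. Origin: centre of its underside, 6 mm above the bench (pocket floor 11 mm above the bench)
- tube_insert: dark grey plastic insert in the storage tray in which the tube stands at the start, 66 x 70 mm, 10 mm high, with a round pocket 44 mm across, 5 mm deep. Fixed in the tray, it stays behind and marks that jar's place in the row. Origin: centre of its underside, 6 mm above the bench (pocket floor 11 mm above the bench)
- square_bottle_insert: dark grey plastic insert in the storage tray in which the square bottle stands at the start, 66 x 70 mm, 10 mm high, with a square pocket 56 mm wide, 5 mm deep. Fixed in the tray, it stays behind and marks that jar's place in the row. Origin: centre of its underside, 6 mm above the bench (pocket floor 11 mm above the bench)
- hex_pot_insert: dark grey plastic insert in the storage tray in which the hex pot stands at the start, 66 x 70 mm, 10 mm high, with a round pocket 56 mm across, 5 mm deep. Fixed in the tray, it stays behind and marks that jar's place in the row. Origin: centre of its underside, 6 mm above the bench (pocket floor 11 mm above the bench)
There are look-alikes about, which are no part of the job. What is shaped like the tube but orange is not meant.

How it is judged:
By the outcome, as a careful person would: the job done as asked, in the order asked, and still so for the second after the job is handed in, with the robot touching nothing.
It also fails if it takes over 120 s, if anything falls off the work surface, if the arm or the gripper's body presses on something with over 40 N, if the wrist force passes 120 N, or if a joint passes its speed limit or range.

### The arm

A 7-joint arm with a two-finger parallel gripper is mounted at the origin on the work surface. World frame = base frame: x ahead of the robot, y to its left, z up, the work surface at z = 0. Lengths are in m, angles in rad, forces in N, time in s.
With the tool pointing down it reaches from about 0.4 to 0.85 m from the base axis. Payload 10.4 kg.
Tool frame: the origin (TCP) lies at the very end of the fingers, on their centre line; the grasp point (between the pads) lies pinch_z behind it (pinch_z is the distance from the TCP to the grasp point, in m); z points along the fingers, y is the line along which they close (so a half turn about z gives the same grasp; the last joint's range is limited). The gripper opens to 85 mm and grips with 20 to 120 N. Pads are 22 mm wide; open, the fingers measure 114 mm over their backs; the gripper's body (76 mm by 85 mm) begins 54 mm behind the grasp point. The pads swing forward as they close: fully open they stand 13 mm farther back than shut.
Start: joints at [1.198, 0.332, -0.065, 1.46, 0.022, 1.35, -0.088], TCP at [0.214, -0.587, 0.204] pointing down, gripper open.
Joint ranges: [-2.6, 2.6], [-0.5, 2.12], [-1.47, 1.34], [0.16, 2.42], [-1.27, 4.41], [0.06, 2.06], [-2.6, 2.6]. Speed limits (rad/s): [2.22, 2.22, 2.79, 2.79, 3.14, 3.14, 3.14].

### API

Orientations are given as a 3x3 rotation matrix whose columns are the frame's x, y, z axes.
In Python, from station import * gives the robot as it stands. The module is installed in compiled form; this text tells all that it offers.
- The arm moves only by the tool drive_tool, never from a script. Its argument "moves" is a list that holds one entry, the list of rows, each a list of 5 numbers: the shift along the tool's x, y, z in units of 30 mm (1.0 is 30 mm), then the turn about the tool's z in rad, then the finger opening in mm, from 0 to 85.4. A call has 1 to 8 rows; each row shifts and turns the commanded pose from where the row before left it, along the tool's axes as they then stand; what a row does not reach is not made up. A row lasts 1/8 s, in which the tool goes at most 62.5 mm and 10.7 degrees, less where a joint would pass 70% of its speed; a pose out of reach is approached as far as the arm can. A call is refused whole if a number of a shift passes 1 or a number of a turn 0.188, either way. A call with a gripper value outside its range is refused whole. The fingers move at their own pace and stop on an object; "squeeze" is the grip in N (left out, the last holds). Time passes only in rows, so rows that do not move let the fingers close. It gives the time, the measured TCP pose, the force, the opening and the grip force at its end, in the units of the state.
- read_state(): the state, without advancing time (a new reading comes with each control period).
- capture(name): name is "scene" or "top"; returns the picture (420x560x3 uint8, red, green, blue); there is no depth.
- camera_params(name): a dict with "K" (3x3 intrinsics, pixels), "D" ([k1, k2, p1, p2, k3] as OpenCV has them; the pictures are not rectified), "cam_to_world" (4x4, takes a point from camera to world coordinates). Camera axes: x right, y down, z forward; pixel columns grow to the right and rows downward; lengths in m; the calibration is good to about 2 mm. A picture is of the moment at which its call begins. camera_params takes no time and is no camera call.
- close_job(): hands the job in; it is judged then, once.
The state is a dict: "t": time; "joint_positions": joint angles; "joint_velocities": joint speeds; "joint_efforts": joint torques, N m; "ee_pos": TCP position; "ee_rot": TCP orientation; "force": force on the tool from outside, world axes, zero at the start; "wrist_torque": the same for the moment, N m; "opening": finger opening in m; "gripper_force": force on a finger pad.
Only numpy, scipy, OpenCV 4.12 (cv2) and the standard library are available. Lean on these libraries where they do the work, as an engineer would, in place of code of your own. Each camera call takes 0.05 s, during which the arm holds its last target. There are 200 camera calls.

## Working session

There is one attempt and no reset: what is moved stays moved. The work goes in short steps, Python scripts to look and compute and a tool call to move; the robot and the scene stay as the last step left them, time stands still between calls to the robot, and variables do not carry over. Pictures are saved under pics/ and viewed, at most 14 in all, crops included, and the job is handed in when it is done.

Besides the shell and the picture viewer there is one more tool, called after "Request:" in YAML: its name, and indented under it one key for each argument. drive_tool: Moves the arm, as the interface text tells. Its arguments: {"type":"object","properties":{"moves":{"type":"array"},"squeeze":{"type":"number"}},"required":["moves"]}

```bash
mkdir -p pics
python3 - <<'E'
from station import *
import cv2
for n in ("scene","top"):
    im=capture(n); cv2.imwrite(f"pics/{n}0.png",im[:,:,::-1])
    p=camera_params(n); print(n,p["K"],p["D"],p["cam_to_world"])
s=read_state(); print({k:s[k] for k in("t","ee_pos","ee_rot","opening","force")})
try: print(pinch_z)
except Exception as e: print(e)
E
```

```text
scene [[471.34849878   0.         280.12016067]
 [  0.         471.34849878 217.64364852]
 [  0.           0.           1.        ]] [0.04141882 0.         0.         0.         0.        ] [[-0.8592606   0.38225638 -0.33992834  0.82338833]
 [ 0.51114673  0.61561809 -0.59978612  0.56163662]
 [-0.02000604 -0.68912584 -0.72436547  0.68679964]
 [ 0.          0.          0.          1.        ]]
top [[475.08912287   0.         279.52427302]
 [  0.         475.08912287 203.60328814]
 [  0.           0.           1.        ]] [-0.06914174  0.          0.          0.          0.        ] [[-0.0262462  -0.98521156  0.16932019  0.35996202]
 [-0.99906327  0.03168115  0.02947685  0.02311521]
 [-0.0344052  -0.16838793 -0.98512019  0.8195624 ]
 [ 0.          0.          0.          1.        ]]
{'t': 0.1, 'ee_pos': array([ 0.21407356, -0.5867873 ,  0.20347288]), 'ee_rot': array([[ 9.39433572e-01,  3.42730675e-01, -4.98584195e-04],
       [ 3.42731034e-01, -9.39432784e-01,  1.21739555e-03],
       [-5.11475404e-05, -1.31454252e-03, -9.99999135e-01]]), 'opening': 0.08520459502619204, 'force': array([-0.19344095, -0.91889286,  0.04430453])}
0.0187
```

View pics/scene0.png

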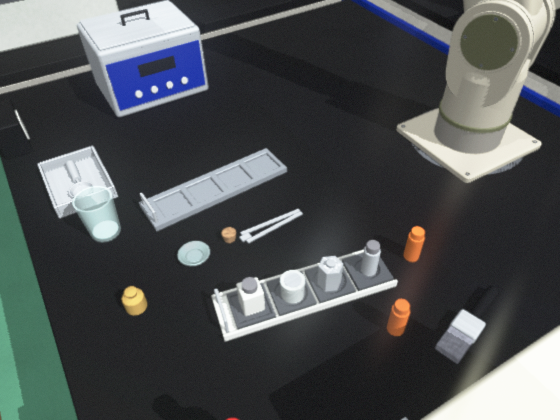

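View pics/top0.png

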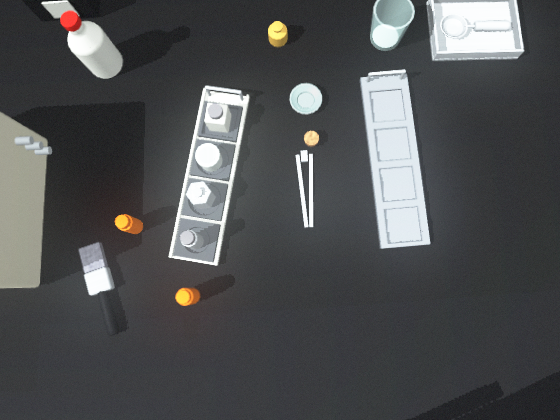

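The top view is clearest. From the storage handle (226,95) outward, the jars are the square bottle (217,113), tin (208,156), hex pot (201,193) and tube (191,240). The feed rack runs from its handle at (387,74) down to (405,245). So the bottle goes to seat x=-108, the tin to -36, the hex pot to +36 and the tube to +108.

```bash
cat > h.py <<'E'
import numpy as np, cv2
from station import *
def cast(n,uv,z):
    p=camera_params(n); uv=np.asarray(uv,float).reshape(-1,1,2)
    q=cv2.undistortPoints(uv,p["K"],np.array(p["D"])).reshape(-1,2)
    T=p["cam_to_world"]; d=np.c_[q,np.ones(len(q))]@T[:3,:3].T; o=T[:3,3]
    return o+d*((np.reshape(z,-1)-o[2])/d[:,2])[:,None]
def proj(n,P):
    p=camera_params(n); T=np.linalg.inv(p["cam_to_world"])
    return cv2.projectPoints(np.atleast_2d(P).astype(float),cv2.Rodrigues(T[:3,:3])[0],T[:3,3],p["K"],np.array(p["D"]))[0].reshape(-1,2)
E
python3 - <<'E'
from h import *
seeds={"top":{"rack":(381,150),"tray":None},"scene":{"rack":(180,210)}}
t=cv2.imread("pics/top0.png"); s=cv2.imread("pics/scene0.png")
def big(im,n,roi,lo,z,name):
    g=im.max(2); m=np.zeros_like(g); x0,y0,x1,y1=roi; m[y0:y1,x0:x1]=(g[y0:y1,x0:x1]>lo)*255
    m=cv2.morphologyEx(m,cv2.MORPH_CLOSE,np.ones((5,5)))
    c=max(cv2.findContours(m,cv2.RETR_EXTERNAL,cv2.CHAIN_APPROX_NONE)[0],key=cv2.contourArea)
    P=cast(n,c,z)[:,:2]; r=cv2.minAreaRect((P*1000).astype(np.float32)); print(n,name,np.round(r[0],1),np.round(r[1],1),round(r[2],2))
big(t,"top",(355,78,435,252),90,.012,"rack")
big(s,"scene",(135,148,292,226),90,.012,"rack")
big(t,"top",(165,82,255,268),120,.014,"tray")
E
python3 - <<'E'
import cv2
t=cv2.imread("pics/top0.png"); a=cv2.resize(t[80:270,160:440],None,fx=2.8,fy=2.8,interpolation=cv2.INTER_CUBIC); cv2.imwrite("pics/c1.png",a)
s=cv2.imread("pics/scene0.png"); a=cv2.resize(s[235:340,205:405],None,fx=4,fy=4,interpolation=cv2.INTER_CUBIC); cv2.imwrite("pics/c2.png",a)
E
```

```text
top rack [ 572.5 -154.4] [309.  89.] 3.14
scene rack [ 574.3 -161.9] [313.8 122.8] 3.06
top tray [559.2 168. ] [ 87.5 317. ] 78.95
```

View pics/c1.png

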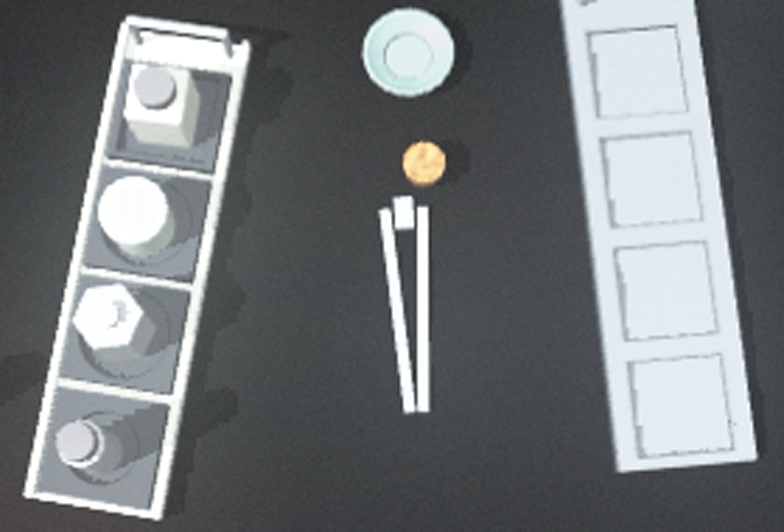

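View pics/c2.png

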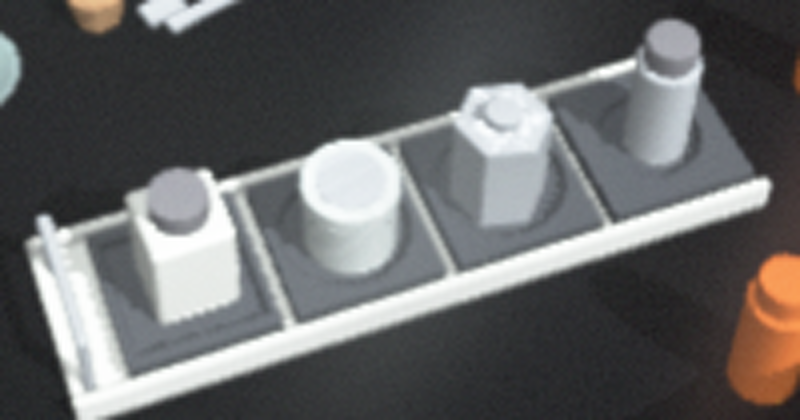

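The crops show all four jars clearly, along with the seat edges: handle-end seat at c1 (586..690, 26..117), far seat at (627..734, 354..457). I'll cast the picked points to the planes at their known heights.

Run:
```python
from h import *
np.set_printoptions(precision=1,suppress=True)
A=lambda l:np.array(l)/2.8+[160,80]-.3
B=lambda l:np.array(l)/4+[205,235]-.4
J={"bottle":((155,87),(178,192),.073),"tin":((133,210),(350,180),.051),"hex":((116,313),(503,105),.067),"tube":((78,441),(672,38),.081)}
for k,(a,b,z) in J.items(): print(k,cast("top",A([a]),z)[0,:2]*1e3,cast("scene",B([b]),z)[0,:2]*1e3)
for l in ([(586,32),(677,26),(690,111),(600,117)],[(600,140),(690,132),(703,220),(612,228)],[(613,249),(709,241),(719,332),(626,341)],[(627,362),(723,354),(734,449),(640,457)]):
    print("seat",cast("top",A(l),.012)[:,:2].mean(0)*1e3)
l=[(127,17),(250,42),(160,519),(25,495)]; P=cast("top",A(l),.014)[:,:2]*1e3
d=(P[0]+P[1]-P[2]-P[3])/2; print("tray",P.mean(0),np.hypot(*d),np.degrees(np.arctan2(d[1],d[0])))
h=cast("top",A([(93,287),(130,290),(143,320),(122,347),(85,348),(75,318)]),.061)[:,:2]*1e3; c=h.mean(0); print("hex",c,np.degrees(np.arctan2(*(h-c).T[::-1])),np.hypot(*(h-c).T))
b=cast("scene",B([(130,195),(150,250),(237,238),(212,173)]),.061)[:,:2]*1e3; e=np.roll(b,-1,0)-b; print("bot",b.mean(0),np.degrees(np.arctan2(e[:,1],e[:,0])),np.hypot(*e.T))
b=cast("top",A([(126,68),(133,118),(194,105),(186,66)]),.061)[:,:2]*1e3; print(b)
```

```text
bottle [648.5 148.7] [650.2 149.9]
tin [579.5 165.8] [580.5 167.1]
hex [513.4 172.7] [512.2 177.8]
tube [437.9 191.4] [438.8 194.2]
seat [ 671.  -150.6]
seat [ 598.8 -153.7]
seat [ 527.6 -158.4]
seat [ 456.  -162.3]
tray [557.1 167.4] 311.2732333676554 -11.261900340706893
hex [511.7 178.7] [  25.2  -38.3  -94.8 -154.4  141.9   87.6] [21.1 21.  20.8 19.2 21.9 19.6]
bot [650.3 152.1] [  79.1  157.8 -101.7  -13.1] [28.3 34.7 33.7 34.5]
[[666.1 168.5]
 [634.  164.1]
 [640.7 127.1]
 [665.8 131.8]]
```

Run:
```python
from h import *
s=cv2.imread("pics/scene0.png")[270:322,225:275]; t=cv2.imread("pics/top0.png")[94:136,196:238]
f=lambda a:cv2.resize(np.clip((a.astype(float)-90)*1.6,0,255).astype(np.uint8),(400,int(400*a.shape[0]/a.shape[1])),interpolation=cv2.INTER_CUBIC)
a,b=f(s),f(t); H=max(len(a),len(b)); pad=lambda x:cv2.copyMakeBorder(x,0,H-len(x),0,0,cv2.BORDER_CONSTANT)
cv2.imwrite("pics/c3.png",np.hstack([pad(a),pad(b)]))
```

```text
(no output)
```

View pics/c3.png

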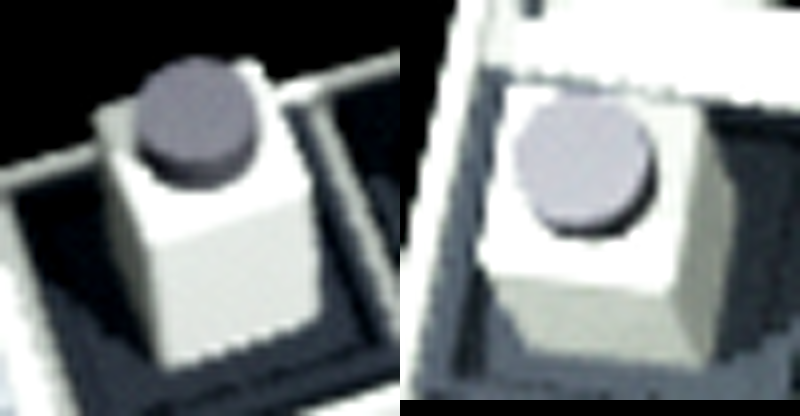

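The bottle's top face is now clear. Scene crop corners are (95,112), (150,245), (310,180), (255,62); top crop corners are (508,90), (692,105), (668,290), (482,265).

Run:
```python
from h import *
np.set_printoptions(precision=1,suppress=True)
for n,l in (("scene",np.array([(95,112),(150,245),(310,180),(255,62)])/8+[224.6,269.6]),("top",np.array([(108,90),(292,105),(268,290),(82,265)])/9.52+[195.6,93.6])):
    b=cast(n,l,.061)[:,:2]*1e3; e=np.roll(b,-1,0)-b; print(b.mean(0),np.degrees(np.arctan2(e[:,1],e[:,0]))%90,np.hypot(*e.T))
```

```text
[650.8 152.2] [81.2 84.8 81.6 79.7] [34.5 34.4 31.5 34.2]
[648.7 150.3] [82.6 82.7 79.7 82.1] [33.3 34.7 33.7 33. ]
```

Bottle yaw is about -8°, hex flats sit at about 54.5°, tray yaw is -11.3° and rack yaw is +3.1°. I'll start moving toward the tube.

Request:
drive_tool:
  moves:
    - [[0,0,0,0.163,70],[0,0,0,0.163,70],[0,0,0,0.163,70],[1,-1,0,0,70],[1,-1,0,0,70],[1,-1,0,0,70],[1,-1,0,0,70],[1,-1,0,0,70]]
  squeeze: 40

```text
t: 1.1
ee_pos: [0.3844, -0.4584, 0.2039]
ee_rot: [[0.99, -0.139, -0.0], [-0.139, -0.99, 0.0], [-0.0, -0.0, -1.0]]
force: [0.1, -0.5, 0.2]
opening: 0.0701
gripper_force: 0.0
```

Request:
drive_tool:
  moves:
    - [[0,-1,0,0,70],[0,-1,0,0,70],[0,-1,0,0,70],[0,-1,0,0,70],[0,-1,0,0,70],[0,-1,0,0,70],[0,-1,0,0,70],[0,-1,0,0,70]]

```text
t: 2.1
ee_pos: [0.4168, -0.2206, 0.204]
ee_rot: [[0.99, -0.139, -0.0], [-0.139, -0.99, 0.0], [-0.0, -0.0, -1.0]]
force: [-0.1, 0.0, -0.5]
opening: 0.0701
gripper_force: 0.0
```

Request:
drive_tool:
  moves:
    - [[0,-1,0,0,70],[0,-1,0,0,70],[0,-1,0,0,70],[0,-1,0,0,70],[0,-1,0,0,70],[0,-1,0,0,70],[0,-1,0,0,70],[0,-1,0,0,70]]

```text
t: 3.1
ee_pos: [0.45, 0.0169, 0.204]
ee_rot: [[0.99, -0.139, -0.0], [-0.139, -0.99, -0.0], [-0.0, 0.0, -1.0]]
force: [0.8, -0.2, 0.5]
opening: 0.07
gripper_force: 0.0
```

Request:
drive_tool:
  moves:
    - [[-0.2,-0.96,0,0,70],[-0.2,-0.96,0,0,70],[-0.2,-0.96,0,0,70],[-0.2,-0.96,0,0,70],[-0.2,-0.96,0,0,70],[-0.2,-0.95,0,0,70],[0,0,1,0,70],[0,0,1,0,70]]

```text
t: 4.1
ee_pos: [0.4383, 0.1921, 0.1433]
ee_rot: [[0.99, -0.138, 0.0], [-0.138, -0.99, -0.0], [0.0, 0.0, -1.0]]
force: [-0.7, -1.3, 0.4]
opening: 0.0697
gripper_force: 0.0
```

Request:
drive_tool:
  moves:
    - [[0,0,1,0,70],[0,0,1,0,70],[0,0,1,0,65],[0,0,0.8,0,60],[0,0,0,0,40],[0,0,0,0,20],[0,0,0,0,20],[0,0,0,0,20]]

```text
t: 5.1
ee_pos: [0.439, 0.1919, 0.031]
ee_rot: [[0.99, -0.139, 0.001], [-0.139, -0.99, 0.0], [0.001, -0.0, -1.0]]
force: [-0.3, -0.6, 2.6]
opening: 0.0256
gripper_force: 39.5
```

Request:
drive_tool:
  moves:
    - [[0,0,-0.5,0,20],[0,0,-1,0,20],[0,0,-1,0,20],[0,0,-1,0,20],[0,0,-0.5,0,20]]

```text
t: 5.72
ee_pos: [0.439, 0.1921, 0.1524]
ee_rot: [[0.99, -0.139, 0.003], [-0.139, -0.99, 0.0], [0.003, -0.001, -1.0]]
force: [0.7, 0.1, -2.0]
opening: 0.0257
gripper_force: 39.5
```

Run:
```python
from h import *
im=capture("scene"); cv2.imwrite("pics/s1.png",cv2.resize(im[150:350,200:450,::-1],None,fx=3,fy=3))
```

```text
(no output)
```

View pics/s1.png

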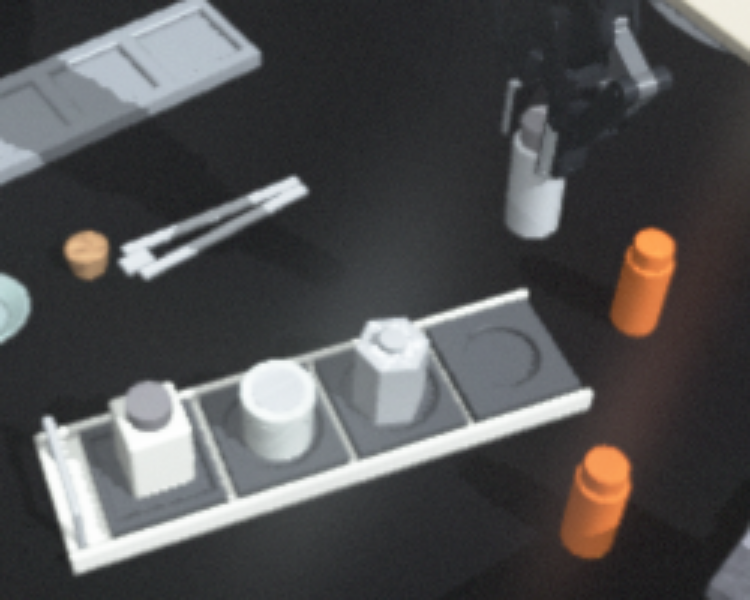

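The tube is held upright by its upper body. Next I carry it to seat +108.

Request:
drive_tool:
  moves:
    - [[0.84,0.93,0,0,20],[0.84,0.93,0,0,20],[0.84,0.93,0,0,20],[0.84,0.93,0,0,20],[0.84,0.93,0,0,20],[0.84,0.93,0,0,20],[0.84,0.93,0,0,20],[0.84,0.93,0,0,20]]

```text
t: 6.78
ee_pos: [0.6073, -0.0583, 0.1492]
ee_rot: [[0.99, -0.139, -0.001], [-0.139, -0.99, 0.0], [-0.001, 0.0, -1.0]]
force: [1.5, 0.4, -1.4]
opening: 0.0258
gripper_force: 39.5
```

Request:
drive_tool:
  moves:
    - [[0.84,0.93,0,0,20],[0.84,0.93,0,0,20],[0.84,0.93,0,0,20],[0,0,0,0,20],[0,0,1,0,20],[0,0,1,0,20],[0,0,1,0,20],[0,0,0,0,20]]

```text
t: 7.78
ee_pos: [0.6681, -0.1496, 0.0571]
ee_rot: [[0.99, -0.138, -0.006], [-0.138, -0.99, 0.001], [-0.006, -0.001, -1.0]]
force: [-0.5, -0.5, -0.4]
opening: 0.0259
gripper_force: 39.5
```

Request:
drive_tool:
  moves:
    - [[0.1,0.02,0.5,0,20],[0,0,0.43,0,20],[0,0,0,0,20]]

```text
t: 8.15
ee_pos: [0.6726, -0.1515, 0.0312]
ee_rot: [[0.99, -0.139, -0.002], [-0.139, -0.99, 0.0], [-0.002, -0.0, -1.0]]
force: [0.1, -0.1, -1.7]
opening: 0.0258
gripper_force: 39.5
```

Request:
drive_tool:
  moves:
    - [[0,0,0.1,0,20],[0,0,0.07,0,20],[0,0,0,0,20]]

```text
t: 8.52
ee_pos: [0.6733, -0.1517, 0.0273]
ee_rot: [[0.99, -0.139, 0.0], [-0.139, -0.99, -0.0], [0.0, 0.0, -1.0]]
force: [0.5, -1.2, -1.1]
opening: 0.0259
gripper_force: 39.5
```

Request:
drive_tool:
  moves:
    - [[0,0,0.05,0,20],[0,0,0,0,35],[0,0,0,0,50],[0,0,0,0,60],[0,0,-1,0,65],[0,0,-1,0,70],[0,0,-1,0,70],[0,0,-1,0,70]]

```text
t: 9.52
ee_pos: [0.6732, -0.1516, 0.1468]
ee_rot: [[0.99, -0.139, 0.0], [-0.139, -0.99, -0.0], [0.0, 0.0, -1.0]]
force: [-0.7, -0.3, 0.1]
opening: 0.0704
gripper_force: 0.0
```

Request:
drive_tool:
  moves:
    - [[-0.62,-0.92,0,0,70],[-0.62,-0.92,0,0,70],[-0.62,-0.92,0,0,70],[-0.62,-0.92,0,0,70],[-0.62,-0.92,0,0,70],[-0.62,-0.92,0,0,70],[-0.62,-0.92,0,0,70],[-0.62,-0.92,0,0,70]]

```text
t: 10.52
ee_pos: [0.556, 0.0886, 0.1459]
ee_rot: [[0.99, -0.139, 0.0], [-0.139, -0.99, -0.0], [0.0, 0.0, -1.0]]
force: [0.6, 0.1, 0.1]
opening: 0.0698
gripper_force: 0.0
```

Request:
drive_tool:
  moves:
    - [[-0.62,-0.92,0,0,70],[-0.62,-0.92,0,0,70],[-0.62,-0.92,0,0,70],[0,0,0,0.16,70],[0,0,0,0.16,70],[0,0,0,0.16,70],[0,0,0,0,70]]

```text
t: 11.4
ee_pos: [0.5105, 0.1762, 0.1391]
ee_rot: [[0.874, -0.486, -0.011], [-0.486, -0.874, -0.012], [-0.003, 0.016, -1.0]]
force: [-0.5, 0.3, 0.1]
opening: 0.0697
gripper_force: 0.0
```

Run:
```python
from h import *
im=capture("scene"); cv2.imwrite("pics/s2.png",cv2.resize(im[130:340,100:400,::-1],None,fx=2.6,fy=2.6))
```

```text
(no output)
```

View pics/s2.png

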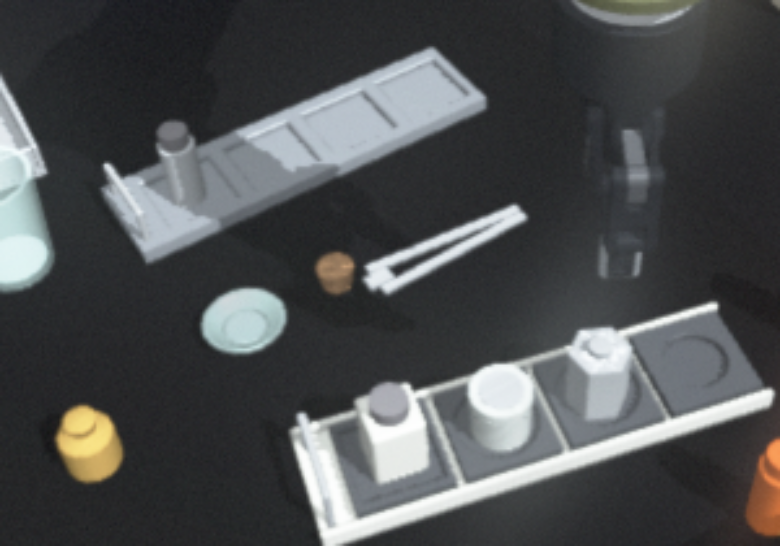

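The tube stands in the rack's handle-end seat. The turn stopped short, so I check the joints.

Run:
```python
from station import *
s=read_state(); print(s["joint_positions"].round(3),s["ee_pos"],s["ee_rot"].round(3))
```

```text
[-0.04   0.236 -0.436  1.74   0.112  1.204 -2.583] [0.51045087 0.17682995 0.13941055] [[ 0.875 -0.484 -0.01 ]
 [-0.484 -0.875 -0.011]
 [-0.004  0.015 -1.   ]]
```

Request:
drive_tool:
  moves:
    - [[0,0,0,-0.187,70],[0,0,0,-0.187,70],[0,0,0,-0.187,70],[0,0,0,-0.187,70],[0,0,0,-0.187,70],[0,0,0,0,70]]

```text
t: 12.2
ee_pos: [0.5109, 0.1759, 0.1396]
ee_rot: [[0.911, 0.413, -0.011], [0.413, -0.911, -0.01], [-0.014, 0.005, -1.0]]
force: [0.4, 0.3, -0.8]
opening: 0.0698
gripper_force: 0.0
```

Request:
drive_tool:
  moves:
    - [[0.12,-0.05,1,0,70],[0,0,1,0,70],[0,0,1,0,65],[0,0,0.85,0,60],[0,0,0,0,45],[0,0,0,0,25],[0,0,0,0,25],[0,0,0,0,25]]

```text
t: 13.2
ee_pos: [0.5125, 0.1775, 0.0243]
ee_rot: [[0.911, 0.413, -0.01], [0.413, -0.911, -0.011], [-0.014, 0.006, -1.0]]
force: [0.1, 0.7, -0.5]
opening: 0.036
gripper_force: 40.3
```

Request:
drive_tool:
  moves:
    - [[0,0,-0.5,0,25],[0,0,-1,0,25],[0,0,-1,0.188,25],[0,0,-1,0.188,25],[0,0,-0.2,0.188,25],[0,0,0,0,25]]

```text
t: 13.95
ee_pos: [0.5138, 0.179, 0.1362]
ee_rot: [[0.991, -0.135, -0.009], [-0.135, -0.991, -0.011], [-0.008, 0.012, -1.0]]
force: [-0.3, 0.4, -2.8]
opening: 0.0356
gripper_force: 40.5
```

Request:
drive_tool:
  moves:
    - [[0.4,0.96,0,0,25],[0.4,0.96,0,0,25],[0.4,0.96,0,0,25],[0.4,0.96,0,0,25],[0.4,0.96,0,0,25],[0.4,0.96,0,0,25],[0.4,0.96,0,0,25],[0.4,0.96,0,0,25]]

```text
t: 14.95
ee_pos: [0.5769, -0.0636, 0.1363]
ee_rot: [[0.991, -0.13, -0.012], [-0.131, -0.991, -0.011], [-0.01, 0.012, -1.0]]
force: [-0.6, -0.4, -3.2]
opening: 0.0365
gripper_force: 40.5
```

Request:
drive_tool:
  moves:
    - [[0.4,0.96,0,0,25],[0.4,0.96,0,0,25],[0.4,0.96,0,0,25],[0,0,0,0,25],[0,0,1,0,25],[0,0,1,0,25],[0,0,0.5,0,25],[0,0,0,0,25]]

```text
t: 15.95
ee_pos: [0.5995, -0.1534, 0.0615]
ee_rot: [[0.991, -0.134, -0.013], [-0.134, -0.991, -0.01], [-0.012, 0.012, -1.0]]
force: [0.6, -0.0, -1.4]
opening: 0.0362
gripper_force: 40.5
```

Request:
drive_tool:
  moves:
    - [[0.02,0.03,0.7,0,25],[0,0,0.55,0,25],[0,0,0.08,0,25],[0,0,0,0,25]]

```text
t: 16.45
ee_pos: [0.6003, -0.1554, 0.0224]
ee_rot: [[0.991, -0.136, -0.011], [-0.136, -0.991, -0.011], [-0.01, 0.012, -1.0]]
force: [0.2, -0.8, -2.8]
opening: 0.0362
gripper_force: 40.5
```

Request:
drive_tool:
  moves:
    - [[0,0,0.06,0,25],[0,0,0.04,0,25],[0,0,0,0,25]]

```text
t: 16.82
ee_pos: [0.6003, -0.1555, 0.0196]
ee_rot: [[0.991, -0.136, -0.011], [-0.136, -0.991, -0.011], [-0.009, 0.012, -1.0]]
force: [-0.3, 0.6, -2.0]
opening: 0.0363
gripper_force: 40.5
```

Request:
drive_tool:
  moves:
    - [[0,0,0.03,0,25],[0,0,0,0,45],[0,0,0,0,55],[0,0,0,0,65],[0,0,-1,0,70],[0,0,-1,0,70],[0,0,-1,0,70],[0,0,-1,0,70]]

```text
t: 17.82
ee_pos: [0.6015, -0.1541, 0.1396]
ee_rot: [[0.991, -0.136, -0.011], [-0.136, -0.991, -0.011], [-0.009, 0.012, -1.0]]
force: [0.5, 0.4, -0.3]
opening: 0.0698
gripper_force: 0.0
```

Request:
drive_tool:
  moves:
    - [[-0.19,-0.96,0,0,70],[-0.19,-0.96,0,0,70],[-0.19,-0.96,0,0,70],[-0.19,-0.96,0,0,70],[-0.19,-0.96,0,0,70],[-0.19,-0.96,0,0,70],[-0.19,-0.96,0,0,70],[-0.19,-0.96,0,0,70]]

```text
t: 18.82
ee_pos: [0.5876, 0.0812, 0.1362]
ee_rot: [[0.991, -0.136, -0.011], [-0.136, -0.991, -0.011], [-0.009, 0.012, -1.0]]
force: [-0.1, -0.3, -0.1]
opening: 0.07
gripper_force: 0.0
```

Request:
drive_tool:
  moves:
    - [[-0.19,-0.96,0,0,70],[-0.19,-0.96,0,0,70],[-0.19,-0.95,0,0,70],[0,0,0,0,70],[0,0,0,0,70]]

```text
t: 19.45
ee_pos: [0.5826, 0.1671, 0.1351]
ee_rot: [[0.991, -0.136, -0.011], [-0.137, -0.991, -0.012], [-0.009, 0.013, -1.0]]
force: [1.1, -0.2, -0.2]
opening: 0.0699
gripper_force: 0.0
```

Run:
```python
from h import *
im=capture("scene"); cv2.imwrite("pics/s3.png",cv2.resize(im[130:340,100:400,::-1],None,fx=2.6,fy=2.6))
print(read_state()["joint_positions"].round(2))
```

```text
[-0.03  0.38 -0.41  1.57  0.16  1.24 -2.18]
```

View pics/s3.png

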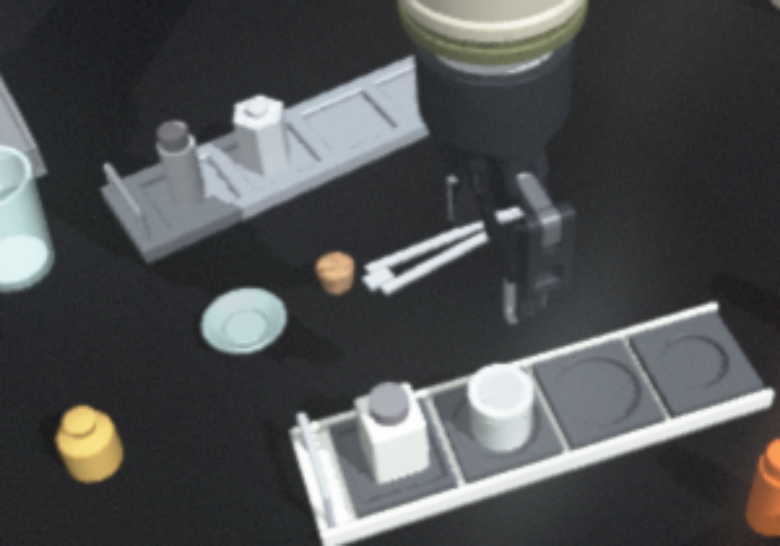

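Two are seated upright. Now the tin.

Request:
drive_tool:
  moves:
    - [[-0.05,-0.02,1,0,70],[0,0,1,0,70],[0,0,1,0,65],[0,0,0.83,0,62],[0,0,0,0,45],[0,0,0,0,30],[0,0,0,0,30],[0,0,0,0,30]]

```text
t: 20.5
ee_pos: [0.5802, 0.1675, 0.0211]
ee_rot: [[0.991, -0.136, -0.01], [-0.136, -0.991, -0.011], [-0.008, 0.012, -1.0]]
force: [-0.1, 0.3, -1.0]
opening: 0.0376
gripper_force: 40.1
```

Request:
drive_tool:
  moves:
    - [[0,0,-0.5,0,30],[0,0,-1,0,30],[0,0,-1,0,30],[0,0,-1,0,30],[-0.06,0.92,0,0,30],[-0.06,0.92,0,0,30],[-0.06,0.92,0,0,30],[-0.06,0.92,0,0,30]]

```text
t: 21.5
ee_pos: [0.5588, 0.0595, 0.1281]
ee_rot: [[0.991, -0.136, -0.01], [-0.136, -0.991, -0.011], [-0.008, 0.012, -1.0]]
force: [-0.4, 0.6, -1.3]
opening: 0.0376
gripper_force: 40.3
```

Request:
drive_tool:
  moves:
    - [[-0.03,0.92,0,0,30],[-0.03,0.92,0,0,30],[0,0.92,0,0,30],[0,0.92,0,0,30],[0,0.92,0,0,30],[0,0.92,0,0,30],[0,0.92,0,0,30],[0,0.92,0,0,30]]

```text
t: 22.5
ee_pos: [0.5272, -0.159, 0.1309]
ee_rot: [[0.991, -0.136, -0.01], [-0.136, -0.991, -0.011], [-0.008, 0.012, -1.0]]
force: [0.7, -0.2, -1.2]
opening: 0.0372
gripper_force: 40.3
```

Request:
drive_tool:
  moves:
    - [[0,0,0,0,30],[0,0,1,0,30],[0,0,1,0,30],[0,0,0.5,0,30],[0,0,0,0,30]]

```text
t: 23.12
ee_pos: [0.5259, -0.1584, 0.0543]
ee_rot: [[0.991, -0.135, -0.012], [-0.135, -0.991, -0.01], [-0.011, 0.012, -1.0]]
force: [0.4, 0.3, 0.1]
opening: 0.0375
gripper_force: 40.3
```

Request:
drive_tool:
  moves:
    - [[0.06,0,0.7,0,30],[0,0,0.45,0,30],[0,0,0.05,0,30],[0,0,0,0,30]]

```text
t: 23.62
ee_pos: [0.528, -0.1598, 0.0192]
ee_rot: [[0.991, -0.136, -0.01], [-0.136, -0.991, -0.011], [-0.009, 0.012, -1.0]]
force: [-0.3, -0.1, -1.0]
opening: 0.0373
gripper_force: 40.3
```

Request:
drive_tool:
  moves:
    - [[0,0,0.06,0,30],[0,0,0.05,0,30],[0,0,0,0,30],[0,0,0,0,50],[0,0,0,0,60],[0,0,0,0,65],[0,0,-1,0,70],[0,0,-1,0,70]]

```text
t: 24.62
ee_pos: [0.5279, -0.1591, 0.0757]
ee_rot: [[0.991, -0.136, -0.012], [-0.136, -0.991, -0.011], [-0.01, 0.012, -1.0]]
force: [-0.2, -0.6, -0.1]
opening: 0.0697
gripper_force: 0.0
```

Request:
drive_tool:
  moves:
    - [[0,0,-1,0,70],[0,0,-1,0,70],[0.22,-0.9,0,0,70],[0.22,-0.9,0,0,70],[0.22,-0.9,0,0,70],[0.22,-0.9,0,0,70],[0.22,-0.9,0,0,70],[0.22,-0.9,0,0,70]]

```text
t: 25.62
ee_pos: [0.5903, -0.0026, 0.1328]
ee_rot: [[0.991, -0.136, -0.011], [-0.136, -0.991, -0.011], [-0.01, 0.012, -1.0]]
force: [0.2, -0.0, 0.2]
opening: 0.07
gripper_force: 0.0
```

Request:
drive_tool:
  moves:
    - [[0.22,-0.9,0,0,70],[0.22,-0.9,0,0,70],[0.22,-0.9,0,0,70],[0.22,-0.9,0,0,70],[0.22,-0.9,0,0,70],[0.22,-0.85,0,0,70],[0,0,0,0,70]]

```text
t: 26.5
ee_pos: [0.6508, 0.1529, 0.13]
ee_rot: [[0.991, -0.133, -0.012], [-0.133, -0.991, -0.01], [-0.01, 0.011, -1.0]]
force: [0.5, -0.4, -0.4]
opening: 0.0701
gripper_force: 0.0
```

Request:
drive_tool:
  moves:
    - [[0,0.04,1,0,70],[0,0,1,0,70],[0,0,1,0,65],[0,0,0.6,0,60],[0,0,0,0,45],[0,0,0,0,25],[0,0,0,0,25],[0,0,0,0,25]]

```text
t: 27.5
ee_pos: [0.6504, 0.148, 0.0234]
ee_rot: [[0.991, -0.136, -0.01], [-0.136, -0.991, -0.011], [-0.008, 0.012, -1.0]]
force: [-0.5, 0.1, 1.9]
opening: 0.0351
gripper_force: 42.3
```

Request:
drive_tool:
  moves:
    - [[0,0,-0.5,0,25],[0,0,-1,0,25],[0,0,-1,0,25],[0,0,-1,0,25],[-0.42,0.93,0,0,25],[-0.42,0.93,0,0,25],[-0.42,0.93,0,0,25],[-0.42,0.93,0,0,25]]

```text
t: 28.5
ee_pos: [0.5855, 0.0446, 0.1305]
ee_rot: [[0.991, -0.136, -0.01], [-0.136, -0.991, -0.011], [-0.008, 0.012, -1.0]]
force: [0.4, -0.2, -1.1]
opening: 0.0348
gripper_force: 42.0
```

Request:
drive_tool:
  moves:
    - [[-0.42,0.93,0,0,25],[-0.42,0.93,0,0,25],[-0.42,0.93,0,0,25],[-0.42,0.93,0,0,25],[-0.42,0.93,0,0,25],[-0.42,0.93,0,0,25],[-0.42,0.93,0,0,25],[-0.42,0.93,0,0,25]]

```text
t: 29.5
ee_pos: [0.4554, -0.1628, 0.1343]
ee_rot: [[0.991, -0.136, -0.01], [-0.136, -0.991, -0.011], [-0.008, 0.013, -1.0]]
force: [0.2, -0.5, -1.5]
opening: 0.0345
gripper_force: 42.0
```

Request:
drive_tool:
  moves:
    - [[0,0,0,0,25],[0,0,1,0,25],[0,0,1,0,25],[0,0,0.5,0,25],[0,0,0,0,25]]

```text
t: 30.12
ee_pos: [0.4547, -0.1623, 0.0578]
ee_rot: [[0.991, -0.135, -0.012], [-0.135, -0.991, -0.01], [-0.011, 0.012, -1.0]]
force: [-0.2, 0.8, 0.5]
opening: 0.0352
gripper_force: 42.0
```

Target z is about 0.018, so 40 mm down.

Request:
drive_tool:
  moves:
    - [[0.03,0,0.7,0,25],[0,0,0.5,0,25],[0,0,0.05,0,25],[0,0,0,0,25]]

```text
t: 30.62
ee_pos: [0.4557, -0.1635, 0.0211]
ee_rot: [[0.991, -0.136, -0.01], [-0.136, -0.991, -0.011], [-0.009, 0.012, -1.0]]
force: [-0.3, 0.1, -0.3]
opening: 0.0344
gripper_force: 42.0
```

Request:
drive_tool:
  moves:
    - [[0,0,0.06,0,25],[0,0,0.04,0,25],[0,0,0,0,25],[0,0,0,0,45],[0,0,0,0,55],[0,0,0,0,65],[0,0,-1,0,70],[0,0,-1,0,70]]

```text
t: 31.62
ee_pos: [0.4556, -0.1627, 0.078]
ee_rot: [[0.991, -0.136, -0.012], [-0.136, -0.991, -0.011], [-0.01, 0.012, -1.0]]
force: [-0.2, 0.4, 0.1]
opening: 0.0704
gripper_force: 0.0
```

Request:
drive_tool:
  moves:
    - [[0,0,-1,0,70],[0,0,-1,0,70],[0,-1,0,0,70],[0,-1,0,0,70],[0,-1,0,0,70],[0,-1,0,0,70],[0,-1,0,0,70],[0,-1,0,0,70]]

```text
t: 32.62
ee_pos: [0.4811, 0.0171, 0.1353]
ee_rot: [[0.991, -0.136, -0.011], [-0.136, -0.991, -0.011], [-0.009, 0.012, -1.0]]
force: [-0.3, -0.4, -0.3]
opening: 0.0703
gripper_force: 0.0
```

Run:
```python
from h import *
im=capture("scene"); t=capture("top")
a=cv2.resize(im[120:240,120:310,::-1],(400,253)); b=cv2.resize(t[65:255,350:440,::-1],(270,570))
c=np.zeros((570,670,3),np.uint8); c[:253,:400]=a; c[:,400:]=b; cv2.imwrite("pics/f.png",c)
```

```text
(no output)
```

View pics/f.png

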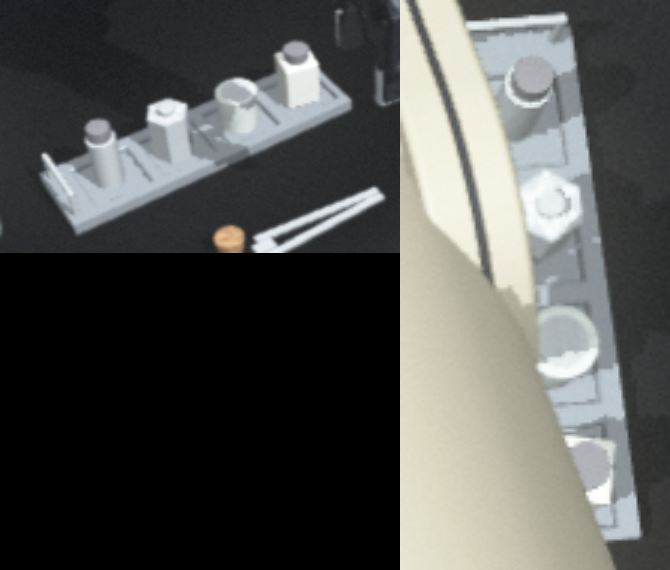

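All four stand upright in their own seats, ordered tube, hex pot, tin, bottle from the handle (scene crop x ≈ 103, 168, 237, 297). The gripper is clear of them.

```bash
python3 -c "
from station import *
print(close_job())"
```

```text
the job is handed in; nothing more can be done
None
```

The job is handed in at about 33 s on the robot's clock: from the feed rack's handle outward the row is now tube, hex pot, tin, square bottle, and the last pictures show each jar upright in its own seat, with the gripper clear of them.

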